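Counter-hold the bolt for a lock-nut torque check

ROBOT

A 7-joint arm with a two-finger parallel gripper is mounted at the origin on a cart in front of the work surface, level with it; the furniture and walls round the work are solid. World frame = base frame: x ahead of the robot, y to its left, z up, the work surface at z = 0. Lengths are in m, angles in rad, forces in N, time in s.
With the tool pointing down it reaches from about 0.4 to 0.85 m from the base axis. Payload 10.4 kg.
Tool frame: the origin (TCP) lies between the finger pads; the fingertips stand manip.tcp_to_tips ahead of it and the grasp point (between the pads) lies 2 mm behind it (manip.tcp_to_tips is the distance from the TCP to the fingertips, in m); y points along the fingers, z is the direction in which the jaws open and shut, and the axes are right-handed (so a half turn about y gives the same grasp; the last joint's range is limited). The gripper opens to 85 mm and grips with 20 to 120 N. Pads are 22 mm wide; open, the fingers measure 114 mm over their backs; the gripper's body (76 mm by 85 mm) begins 54 mm behind the grasp point. The pads swing forward as they close: fully open they stand 13 mm farther back than shut.
Start: joints at [-1.233, 0.332, -0.065, 1.46, 0.022, 1.35, -0.088], TCP at [0.221, 0.585, 0.248] pointing down, gripper open.
Joint ranges: [-2.6, 2.6], [-0.5, 2.12], [-1.47, 1.34], [0.16, 2.42], [-1.27, 4.41], [0.06, 2.06], [-2.6, 2.6]. Speed limits (rad/s): [2.22, 2.22, 2.79, 2.79, 3.14, 3.14, 3.14].

INTERFACE

Orientations are given as a unit quaternion [x, y, z, w].
In Python, from workcell import manip gives the robot as it stands. The module is installed in compiled form; this text tells all that it offers.
- The arm moves only by the tool move_arm, never from a script. Its argument "increments" is a list of rows, each an object with "offset": the shift along the tool's x, y, z in m, a list of three; "yaw": the turn about the tool's y in degrees; "jaw": the closure in counts, from 0 (fully open) to 255 (shut). In form: [{"offset": [tx, ty, tz], "yaw": yaw, "jaw": jaw}, ...]. A call has 1 to 10 rows; each row is the pose to reach, as a shift and turn from the pose measured when the call began, along the tool's axes at that moment; what a row does not reach only later rows make up. A row lasts 1/12 s, in which the tool goes at most 41.7 mm and 7.16 degrees, less where a joint would pass 70% of its speed; a pose out of reach is approached as far as the arm can. A call with a gripper value outside its range is refused whole. The fingers move at their own pace and stop on an object; "squeeze" is the grip in N (left out, the last holds). Time passes only in rows, so rows that repeat a pose let the fingers close. It gives the time, the measured TCP pose, the force and the opening at its end, in the units of the state.
- manip.get_obs(): the state, without advancing time (a new reading comes with each control period).
- manip.camera(name): name is "side" or "top"; returns a dict with "pixels" (480x640x3 uint8, red, green, blue), "depth" (480x640 float32, m along the optical axis (not along the pixel's ray), 0 where there is no reading), "intrinsics" (3x3 intrinsics, pixels), "D" ([k1, k2, p1, p2, k3] as OpenCV has them; the pictures are not rectified), "R" (3x3) and "t" (3): a world point X has camera coordinates R X + t. Camera axes: x right, y down, z forward; pixel columns grow to the right and rows downward; lengths in m; the calibration is good to about 2 mm. A picture is of the moment at which its call begins.
- manip.hand_in(): hands the job in, once; it reports no verdict.
Trained networks look in a picture, given as the dict that the camera call returned (one of the last four; its "shot" number tells which), for a name from the list of things; names that differ only in an ending like _2 or _b are one class to them, and where a whole thing is asked for, a point or a joint stands for the part that bears it (a point fixed in the world has none). Each returns a list of dicts, best first, with "confidence" (0 to 1); they miss things now and then, are a little off and sometimes report something else, mostly with a low value. They report only what shows in the picture. A call takes as long as a camera call.
- manip.recognise(picture, query): "bbox" ([left, top, right, bottom] in pixels, round what is visible of it).
- manip.spot_point(picture, query): "centre" ([column, row] in pixels: a listed point, or the origin of a listed thing).
The state is a dict: "clock": time; "joint_pos": joint angles; "joint_velocities": joint speeds; "tau": joint torques, N m; "position": TCP position; "ee_rot": TCP orientation; "ft_force": force on the tool from outside, world axes, zero at the start; "torque": the same for the moment, N m; "grip_width": opening from 0.0 (shut) to 1.0 (fully open).
Only numpy, scipy, OpenCV 4.12 (cv2) and the standard library are available. Lean on these libraries where they do the work, as an engineer would, in place of code of your own. Each camera call takes 0.05 s, during which the arm holds its last target. There are 200 camera calls.

TASK

Load the lock nut's lever: pull the sprung slide of the gauge out by its upright lug until its pointer stands at the set marker on the scale, and let go of it there (its brake keeps it). The load now turns the bolt slowly round in its bush, so without delay reach down into the gap between the two legs of the bracket, grip the hexagonal bolt head across two flats, and finish while holding it so that it no longer turns. Do not shift the set marker or the tools and rings lying about.

Things in the scene. Friction and masses are not known exactly. Their poses are not given: they have to be found in the camera images.
- bracket: Fixed test bracket with gauge; place and yaw vary. Base 125 x 150 x 10 mm and two upright steel legs 10 thick, 130 wide (y), tops 130 high, at x = -40..-30 and 30..40; the 60 mm gap between them is open above and at both ends. Origin on the bench under the bolt head, mid gap; x square to the legs, away from the robot; y left, along gap and gauge; z up. Bolt axis along x
- bolt: The bolt; origin: centre of its hidden head, a dark steel hexagon, 30 mm across flats, 34.6 over corners, 16 long; behind the front leg, 100 mm above the bench, mid gap (22 mm free before and behind it, 30 mm below the legs' tops). x along the bolt, away from the robot; two flats face its +y and -y, z points up along them. It turns with the bolt, so these flats lean as the lever does
- bolt_joint (a joint): Angle of head, nut and lever together, rad, about the level bolt axis. 0: lever straight down, side flats upright. Grows as the lever's lower end goes to the bracket's -y (to the gauge) and the flats' tops lean to +y. Starts at -0.12 to 0.12. Stiff (30 N m per rad/s): under the gauge's load it creeps 0.004 to 0.015 rad/s, growing, until held; gripped askew it takes 2 to 3 s to come square to the fingers
- lever_tip (a point): Pin at the lower end of the nut's flat steel lever (7 mm thick, 18 wide), in front of the front leg, 55 mm from the bolt axis; the gauge's draw rod hooks on it. Moves with the bolt
- lug (a point): Upright black pull lug on the slide, 14 mm thick along bracket y (grip along y), 34 wide along x, free from 52 to 104 mm above the bench. Origin: mid lug, 79 mm high; with the slide in, at bracket x = -49, y = -178. Below it a foot 26 long and the slide bar; the gauge's barrel (32 dia, top 63 mm high, x = -49) lies to its left at y = -50 to -130
- slide_joint (a joint): Draw of the gauge's slide, m: 0 pushed in, 0.070 at its stop; grows as the lug moves toward the bracket's -y. A brake (10 N) keeps it where it is let go; the spring (0.12 N per mm) pulls against it; up to 19 N in all to draw it
- slide: The gauge's sliding part (steel bar, lug, pointer); origin on the bracket's axis 45 mm up when pushed in, axes as the bracket's; use the lug and pointer points instead
- pointer (a point): Tip of the thin pointer of the slide, over the graduated scale (bracket x = -79 mm, 43 mm high, y = -158 mm minus the slide's value)
- mark (a point): Where the pointer tip has to stand, by the set marker: a small dark steel block (10 x 9 x 14 mm) clamped on the scale's edge toward the robot, with a short line; bracket y = -158 mm minus the slide value wanted (36 to 62 mm). Do not push it
- micrometer: outside micrometer, 48 x 130 x 12 mm, lying left of the middle in front of the bracket; leave it where it is; origin at the centre of its underside
- hex_key: black hex key, 28 x 72 x 7 mm, lying behind the gauge barrel, right of the bracket; leave it where it is; origin at the centre of its underside
- loupe: black eye loupe, 32 dia x 26 mm, standing behind the gauge; leave it where it is; origin at the centre of its underside
- ring3: steel bearing ring, 62 dia x 12 mm, lying left of the bracket; leave it where it is; origin at the centre of its underside
- screwdriver1: screwdriver with red handle, 24 x 192 x 24 mm, lying behind the bracket; leave it where it is; origin at the centre of its underside
- ring1: steel bearing ring, 80 dia x 16 mm, lying behind the bracket; leave it where it is; origin at the centre of its underside
- block_c: steel disc (hardness test block), 60 dia x 10 mm, lying near the front edge; leave it where it is; origin at the centre of its underside
- pen_1: marker pen, 17 x 135 x 16 mm, lying near the front edge at the left; leave it where it is; origin at the centre of its underside

How it is judged:
By the outcome, as a careful person would: the job done as asked, in the order asked, and still so for the second after the job is handed in, while the arm keeps its last pose, push and grip.
It also fails if it takes over 45 s, if anything falls off the work surface, if the arm or the gripper's body presses on something with over 40 N, if the wrist force passes 120 N, or if a joint passes its speed limit or range.

## Working session

There is one attempt and no reset: what is moved stays moved. The work goes in short steps, Python scripts to look and compute and a tool call to move; the robot and the scene stay as the last step left them, time stands still between calls to the robot, and variables do not carry over. Pictures are saved under pics/ and viewed, about 8 in all and at most 12, crops included, and the job is handed in when it is done.

Besides the shell and the picture viewer there is one more tool, called in YAML: its name, and indented under it one key for each argument. move_arm: Moves the arm, as the interface text tells. Its arguments: {"type":"object","properties":{"increments":{"type":"array","items":{"type":"object","properties":{"offset":{"type":"array","items":{"type":"number"}},"yaw":{"type":"number"},"jaw":{"type":"number"}}}},"squeeze":{"type":"number"}},"required":["increments"]}

```bash
mkdir -p pics; cat > h.py <<'E'
import numpy as np, cv2
from workcell import manip
from scipy.spatial.transform import Rotation as Ro
def ray(p,uv):
    n=cv2.undistortPoints(np.array([[uv]],float),p["intrinsics"],np.array(p["D"],float))[0,0]
    R=np.array(p["R"]);t=np.array(p["t"]);d=R.T@np.array([n[0],n[1],1]);return -R.T@t,d
def tri(rs):
    A=np.zeros((3,3));b=np.zeros(3)
    for o,d in rs:
        d=d/np.linalg.norm(d);P=np.eye(3)-np.outer(d,d);A+=P;b+=P@o
    x=np.linalg.solve(A,b);return x,[round(float(np.linalg.norm((np.eye(3)-np.outer(d,d)/(d@d))@(x-o)))*1000,1) for o,d in rs]
def dep(p,uv):
    o,d=ray(p,uv);u,v=int(round(uv[0])),int(round(uv[1]))
    return o+d*p["depth"][v,u]
def proj(p,X):
    r,_=cv2.Rodrigues(np.array(p["R"]));return cv2.projectPoints(np.array(X,float).reshape(-1,1,3),r,np.array(p["t"],float),p["intrinsics"],np.array(p["D"],float))[0][:,0]
def save(p,n): cv2.imwrite("pics/"+n,cv2.cvtColor(p["pixels"],cv2.COLOR_RGB2BGR))
E
python3 - <<'E'
from h import *
np.set_printoptions(precision=4,suppress=True)
o=manip.get_obs();print(o["clock"],o["position"],o["ee_rot"],o["grip_width"],manip.tcp_to_tips)
print(Ro.from_quat(o["ee_rot"]).as_matrix())
P={n:manip.camera(n) for n in("side","top")}
for n,p in P.items():
    save(p,n+"0.png");print(n,-np.array(p["R"]).T@p["t"],np.array(p["R"])[2])
for q in["lug","pointer","mark","lever_tip","bolt","bracket"]:
    rs=[]
    for n,p in P.items():
        s=manip.spot_point(p,q)
        for c in s[:2]: print(q,n,c["centre"],c["confidence"],dep(p,c["centre"]))
        if s: rs.append(ray(p,s[0]["centre"]))
    if len(rs)==2: print("  tri",tri(rs))
E
```

```text
0.0 [0.2205 0.5844 0.2475] [ 0.6962 -0.1269  0.1268 -0.6951] 0.9982843705082851 0.017
[[ 0.9356 -0.0005  0.353 ]
 [-0.353  -0.0014  0.9356]
 [ 0.0001 -1.     -0.0015]]
side [ 0.5841 -0.7435  0.8095] [-0.0098  0.7667 -0.642 ]
top [0.3991 0.0849 1.0191] [ 0.2246 -0.0058 -0.9744]
lug side [347.9, 323.0] 0.61 [ 0.6341 -0.0783  0.0824]
lug top [384.6, 229.4] 0.85 [ 0.6275 -0.0697  0.1005]
  tri (array([ 0.6339, -0.0736,  0.0771]), [0.5, 0.5])
pointer side [331.8, 328.1] 0.75 [ 0.6063 -0.0561  0.0423]
pointer top [376.1, 248.1] 0.53 [ 0.5997 -0.057   0.038 ]
  tri (array([ 0.6028, -0.056 ,  0.0409]), [3.6, 3.6])
mark side [334.1, 347.6] 0.57 [ 0.6112 -0.1003  0.0391]
mark side [378.0, 326.7] 0.16 [ 0.6992 -0.0131  0.0039]
mark top [393.3, 245.7] 0.53 [ 0.6034 -0.097   0.0376]
mark top [378.4, 246.5] 0.19 [ 0.6032 -0.0625  0.0381]
  tri (array([ 0.6078, -0.0972,  0.0341]), [3.6, 3.6])
lever_tip side [332.5, 269.2] 0.85 [0.6058 0.1083 0.0436]
bolt side [358.1, 250.1] 0.66 [0.6552 0.0983 0.1073]
bolt top [303.1, 222.4] 0.96 [0.648  0.1064 0.1167]
  tri (array([0.6544, 0.1071, 0.0993]), [1.6, 1.6])
bracket side [357.8, 282.9] 0.95 [0.6615 0.1034 0.0113]
bracket side [359.6, 249.0] 0.17 [0.6579 0.0973 0.1111]
bracket top [302.0, 230.7] 0.67 [0.6264 0.1092 0.1298]
  tri (array([0.6608, 0.1129, 0.0017]), [1.6, 1.6])
```

```bash
python3 - <<'E'
import cv2
a=cv2.imread("pics/side0.png")[210:390,250:450];b=cv2.imread("pics/top0.png")[170:300,260:440]
cv2.imwrite("pics/s0c.png",cv2.resize(a,None,fx=3.3,fy=3.3,interpolation=2));cv2.imwrite("pics/t0c.png",cv2.resize(b,None,fx=4.4,fy=4.4,interpolation=2))
E
```

```text
(no output)
```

View pics/s0c.png

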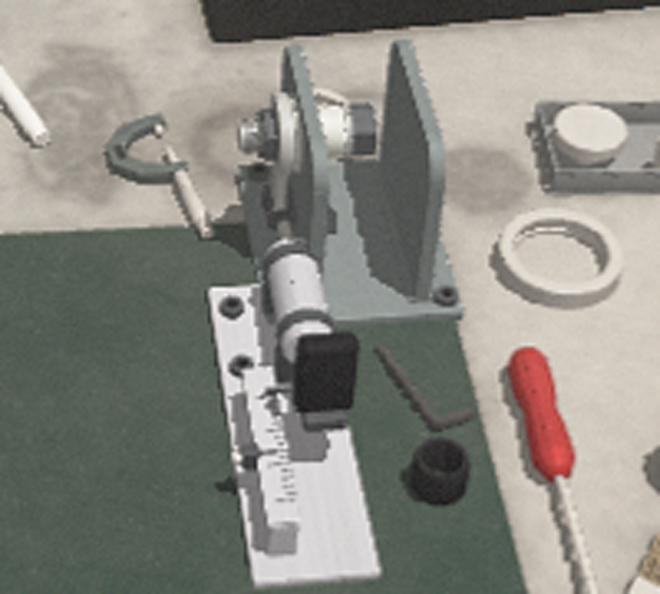

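View pics/t0c.png

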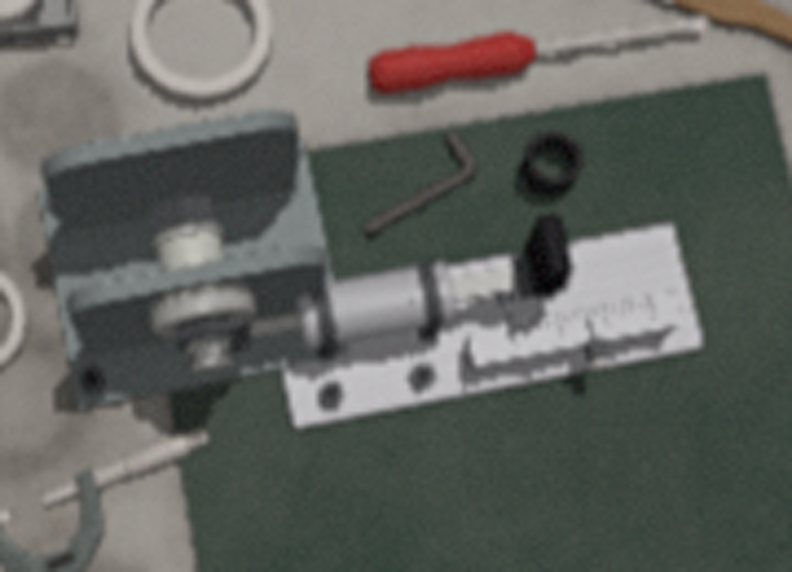

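View pics/side0.png

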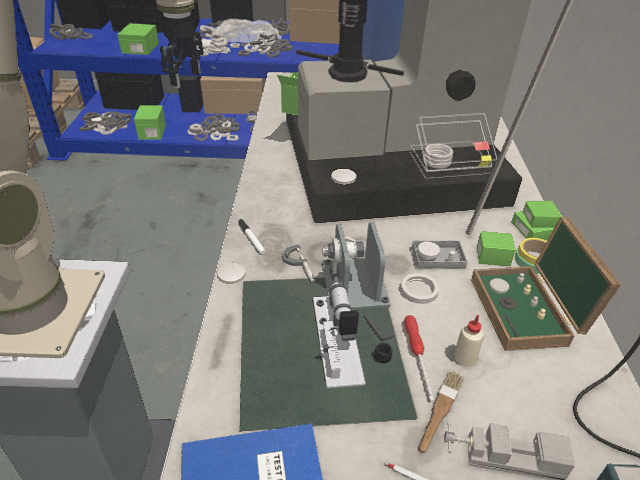

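Side crop: the lug is at (325,375), the set marker at (250,460) on the scale and the bolt head at (365,130) behind the front leg. Top crop: the marker is at (580,380), its line at about (588,335), and the bracket is yawed roughly +9°. The full side picture shows a clear path for the arm. Next I fit the bracket pose.

```bash
cat > fit.py <<'E'
from h import *
from scipy.optimize import least_squares
np.set_printoptions(precision=4,suppress=True)
M={"lug":(-.049,-.178,.079),"pointer":(-.079,-.158,.043),"bolt":(0,0,.1),"bracket":(0,0,0)}
obs=[];mk=[]
P={n:manip.camera(n) for n in("side","top")}
for n,p in P.items():
    for q in M:
        s=manip.spot_point(p,q)
        if s and s[0]["confidence"]>.4: obs.append((p,q,s[0]["centre"]))
    s=manip.spot_point(p,"mark")
    if s: mk.append((p,s[0]["centre"]))
def W(v,X): 
    c,s=np.cos(v[2]),np.sin(v[2]);return np.array([v[0]+c*X[0]-s*X[1],v[1]+s*X[0]+c*X[1],X[2]])
def f(v): return np.concatenate([proj(p,W(v,M[q]))[0]-c for p,q,c in obs]+[proj(p,W(v,(-.079,-.158-v[3],.043)))[0]-c for p,c in mk])
r=least_squares(f,[.655,.107,.15,.045],loss="soft_l1",x_scale=[.01,.01,.1,.01]);v=r.x
print("pose",v[:2],"yaw deg",np.degrees(v[2]),"slide",v[3]);print(f(v).reshape(-1,2).round(1).tolist(),[o[1] for o in obs])
# leg tops from depth
for n,p in P.items():
    d=p["depth"];vv,uu=np.mgrid[150:330,250:450];uu,vv=uu.ravel(),vv.ravel()
    nn=cv2.undistortPoints(np.stack([uu,vv],1).astype(float)[:,None],p["intrinsics"],np.array(p["D"],float))[:,0]
    z=d[vv,uu];X=(np.c_[nn*z[:,None],z]-p["t"])@np.array(p["R"]);X=X[z>0]
    c,s=np.cos(v[2]),np.sin(v[2]);B=(X[:,:2]-v[:2])@np.array([[c,-s],[s,c]])
    for a,b in((-.05,-.02),(.02,.05)):
        k=(B[:,0]>a)&(B[:,0]<b)&(abs(B[:,1])<.055)&(X[:,2]>.122)&(X[:,2]<.137)
        if k.sum()>5: 
            pf=np.polyfit(B[k,1],B[k,0],1);print(n,"leg",(a,b),k.sum(),"x",np.median(B[k,0]),"slope deg",np.degrees(pf[0]),"z",np.median(X[k,2]))
o=manip.get_obs();R=Ro.from_quat(o["ee_rot"]).as_matrix()
for nm,X in(("lug",(-.049,-.178,.079)),("bolt",(0,0,.1))):
    w=W(v,X);print(nm,w,"tool offset",R.T@(w-o["position"]))
az=np.degrees(np.arctan2(R[1,2],R[0,2]));print("yaw need",az-(90+np.degrees(v[2])))
E
python3 fit.py
```

```text
pose [0.6595 0.1124] yaw deg 8.24433037601708 slide 0.04116490116928473
[[1.7, -2.0], [-1.9, 1.5], [-2.0, -1.4], [0.2, 1.5], [-1.3, -1.2], [68.9, 66.3], [-0.7, -0.4], [0.4, -3.1], [-2.4, -0.1], [0.1, -2.7]] ['lug', 'pointer', 'bolt', 'bracket', 'lug', 'pointer', 'bolt', 'bracket']
side leg (-0.05, -0.02) 206 x -0.039370335913549555 slope deg -0.4486404170932957 z 0.12927293270293255
side leg (0.02, 0.05) 202 x 0.030573360996309504 slope deg -0.6977779472976149 z 0.1290289459021675
top leg (-0.05, -0.02) 295 x -0.038020393361667494 slope deg -0.17709402964753554 z 0.1286894746729583
top leg (0.02, 0.05) 268 x 0.032248740967939823 slope deg -0.24342631188872582 z 0.12861719185735543
lug [ 0.6365 -0.0708  0.079 ] tool offset [ 0.6205  0.1693 -0.4665]
bolt [0.6595 0.1124 0.1   ] tool offset [ 0.5773  0.1483 -0.287 ]
yaw need -28.915291978139138
```

move_arm:
  increments:
    - {"offset": [0.03,0,-0.023],"yaw": -2,"jaw": 110}
    - {"offset": [0.062,0,-0.047],"yaw": -4,"jaw": 110}
    - {"offset": [0.093,0,-0.07],"yaw": -6,"jaw": 110}
    - {"offset": [0.124,0,-0.094],"yaw": -9,"jaw": 110}
    - {"offset": [0.155,0,-0.117],"yaw": -12,"jaw": 110}
    - {"offset": [0.186,0,-0.14],"yaw": -15,"jaw": 110}
    - {"offset": [0.217,0,-0.164],"yaw": -18,"jaw": 110}
    - {"offset": [0.248,0,-0.187],"yaw": -21,"jaw": 110}
    - {"offset": [0.279,0,-0.211],"yaw": -25,"jaw": 110}
    - {"offset": [0.31,0,-0.234],"yaw": -29,"jaw": 110}
  squeeze: 60

```text
clock: 2.13
position: [0.4287, 0.2545, 0.2486]
ee_rot: [-0.705, -0.053, 0.052, 0.705]
ft_force: [0.5, 0.3, 0.5]
grip_width: 0.57
```

move_arm:
  increments:
    - {"offset": [0.016,0,-0.036],"yaw": 0,"jaw": 110}
    - {"offset": [0.032,0,-0.072],"yaw": 0,"jaw": 110}
    - {"offset": [0.048,0,-0.108],"yaw": 0,"jaw": 110}
    - {"offset": [0.064,0,-0.144],"yaw": 0,"jaw": 110}
    - {"offset": [0.08,0,-0.18],"yaw": 0,"jaw": 110}
    - {"offset": [0.096,0,-0.216],"yaw": 0,"jaw": 110}
    - {"offset": [0.112,0,-0.252],"yaw": 0,"jaw": 110}
    - {"offset": [0.128,0,-0.29],"yaw": 0,"jaw": 110}
    - {"offset": [0.144,0.02,-0.33],"yaw": 0,"jaw": 110}
    - {"offset": [0.154,0.06,-0.3535],"yaw": 0,"jaw": 110}

```text
clock: 2.97
position: [0.6333, -0.0715, 0.2006]
ee_rot: [0.706, 0.054, -0.049, -0.705]
ft_force: [0.2, 0.6, -0.9]
grip_width: 0.568
```

```bash
python3 - <<'E'
from h import *
np.set_printoptions(precision=4,suppress=True)
o=manip.get_obs();print(o["clock"],o["position"],Ro.from_quat(o["ee_rot"]).as_matrix(),o["grip_width"])
p=manip.camera("side");cv2.imwrite("pics/a1.png",cv2.resize(p["pixels"][200:390,250:450,::-1],None,fx=3,fy=3,interpolation=2))
E
```

```text
2.9667 [ 0.6333 -0.0715  0.2006] [[ 0.9894  0.0083 -0.1452]
 [ 0.1452 -0.0011  0.9894]
 [ 0.008  -1.     -0.0023]] 0.5681622641873372
```

View pics/a1.png

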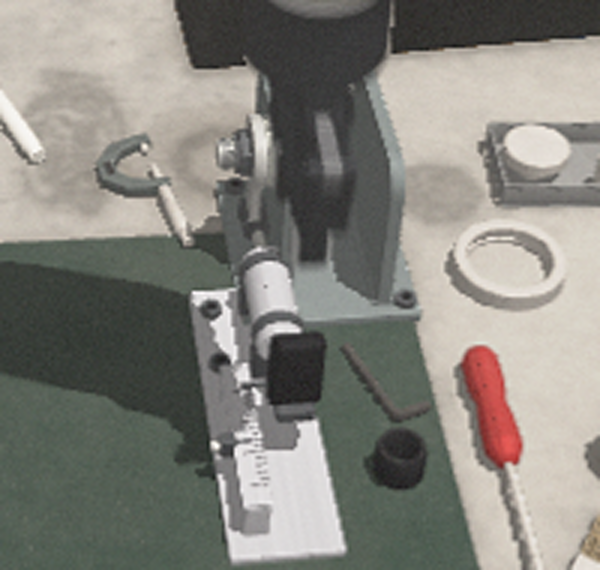

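The gripper hangs over the bracket and gauge in the picture, in line above the lug (crop 297,368). Descending.

move_arm:
  increments:
    - {"offset": [0,0.03,-0.001],"yaw": 0,"jaw": 110}
    - {"offset": [0,0.06,-0.001],"yaw": 0,"jaw": 110}
    - {"offset": [0,0.085,-0.001],"yaw": 0,"jaw": 110}
    - {"offset": [0,0.105,-0.001],"yaw": 0,"jaw": 110}
    - {"offset": [0,0.12,-0.001],"yaw": 0,"jaw": 110}
    - {"offset": [0,0.12,-0.001],"yaw": 0,"jaw": 110}

```text
clock: 3.52
position: [0.6276, -0.0757, 0.0668]
ee_rot: [0.706, 0.047, -0.054, -0.704]
ft_force: [-0.8, -0.1, -0.7]
grip_width: 0.571
```

```bash
python3 - <<'E'
from h import *
p=manip.camera("side");q=manip.camera("top")
a=cv2.resize(p["pixels"][270:390,300:400,::-1],None,fx=4,fy=4,interpolation=2);b=cv2.resize(q["pixels"][200:290,320:440,::-1],None,fx=3.3,fy=3.3,interpolation=2)
b=cv2.copyMakeBorder(b,0,480-b.shape[0],0,0,0);cv2.imwrite("pics/a2.png",np.hstack([a,b]))
E
```

```text
(no output)
```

View pics/a2.png

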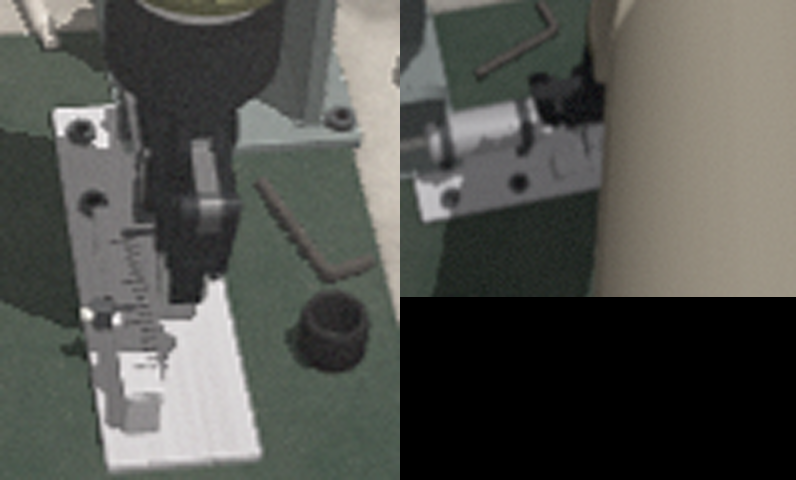

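The side view shows the gripper straddling the lug. The pointer is at crop (130,232) and the marker at (103,315). The reported z is lower than I commanded, so I'll check it.

```bash
python3 - <<'E'
from h import *
np.set_printoptions(precision=4,suppress=True)
o=manip.get_obs();print(o["clock"],o["position"],o["ft_force"],o["joint_velocities"],o["grip_width"]);print(Ro.from_quat(o["ee_rot"]).as_matrix())
E
```

```text
3.6167 [ 0.6297 -0.0761  0.0705] [-0.1589 -0.4105 -0.3059] [-0.0016 -0.0241  0.0065 -0.0219  0.0026  0.0021  0.0009] 0.5670357320388348
[[ 0.9899 -0.0045 -0.1417]
 [ 0.1417 -0.0036  0.9899]
 [-0.005  -1.     -0.0029]]
```

move_arm:
  increments:
    - {"offset": [0.004,-0.008,0.003],"yaw": 0,"jaw": 110}
    - {"offset": [0.004,-0.008,0.003],"yaw": 0,"jaw": 110}
    - {"offset": [0.004,-0.008,0.003],"yaw": 0,"jaw": 170}
    - {"offset": [0.004,-0.008,0.003],"yaw": 0,"jaw": 230}
    - {"offset": [0.004,-0.008,0.003],"yaw": 0,"jaw": 255}
    - {"offset": [0.004,-0.008,0.003],"yaw": 0,"jaw": 255}
    - {"offset": [0.004,-0.008,0.003],"yaw": 0,"jaw": 255}
  squeeze: 60

```text
clock: 4.2
position: [0.6335, -0.0727, 0.0791]
ee_rot: [0.706, 0.049, -0.052, -0.704]
ft_force: [-1.1, -0.7, 5.9]
grip_width: 0.156
```

```bash
python3 - <<'E'
from h import *
np.set_printoptions(precision=4,suppress=True)
p=manip.camera("side")
for q in("pointer","mark"):
    for c in manip.spot_point(p,q)[:2]: print(q,c["centre"],c["confidence"])
o=manip.get_obs();print(o["clock"],o["position"],o["ft_force"],o["joint_velocities"],o["grip_width"]);print(Ro.from_quat(o["ee_rot"]).as_matrix())
E
```

```text
pointer [329.7, 328.8] 0.64
mark [331.3, 345.5] 0.58
4.35 [ 0.6335 -0.0727  0.0791] [-1.78   -0.8025  5.5641] [-0.0005 -0.0017 -0.0001  0.0006  0.0004  0.0003  0.0004] 0.15708893925839804
[[ 0.9899 -0.0038 -0.1418]
 [ 0.1418 -0.0036  0.9899]
 [-0.0043 -1.     -0.003 ]]
```

move_arm:
  increments:
    - {"offset": [0,0,-0.004],"yaw": 0,"jaw": 255}
    - {"offset": [0,0,-0.008],"yaw": 0,"jaw": 255}
    - {"offset": [0,0,-0.013],"yaw": 0,"jaw": 255}
    - {"offset": [0,0,-0.018],"yaw": 0,"jaw": 255}
    - {"offset": [0,0,-0.023],"yaw": 0,"jaw": 255}
    - {"offset": [0,0,-0.028],"yaw": 0,"jaw": 255}
    - {"offset": [0,0,-0.032],"yaw": 0,"jaw": 255}
    - {"offset": [0,0,-0.035],"yaw": 0,"jaw": 255}
    - {"offset": [0,0,-0.036],"yaw": 0,"jaw": 255}
    - {"offset": [0,0,-0.036],"yaw": 0,"jaw": 255}

```text
clock: 5.18
position: [0.6382, -0.1046, 0.0791]
ee_rot: [-0.705, -0.049, 0.053, 0.706]
ft_force: [-4.6, 11.2, 5.7]
grip_width: 0.157
```

```bash
cat > look.py <<'E'
from h import *
import sys
np.set_printoptions(precision=4,suppress=True)
o=manip.get_obs();print(o["clock"],o["position"],o["ft_force"],o["grip_width"])
R=Ro.from_quat(o["ee_rot"]).as_matrix();print("moved along -z",-(np.array(o["position"])-[.6335,-.0727,.0791])@R[:,2])
p=manip.camera("side");W={}
for q in("pointer","mark"):
    for c in manip.spot_point(p,q)[:2]:
        a,d=ray(p,c["centre"]);X=a+d*(.043-a[2])/d[2];print(q,c["centre"],c["confidence"],X);W.setdefault(q,X)
if len(W)==2: print("still to go",(W["pointer"]-W["mark"])@R[:,2])
cv2.imwrite("pics/"+sys.argv[1],cv2.resize(p["pixels"][310:370,310:360,::-1],None,fx=10,fy=10,interpolation=cv2.INTER_CUBIC))
E
python3 look.py b1.png
```

```text
5.1833 [ 0.6382 -0.1046  0.0791] [-4.6054 11.1723  5.6542] 0.15725274186427815
moved along -z 0.03221095078305547
pointer [333.5, 339.8] 0.61 [ 0.6098 -0.0852  0.043 ]
mark [419.9, 363.3] 0.4 [ 0.7633 -0.131   0.043 ]
still to go 0.0674990837617641
```

View pics/b1.png

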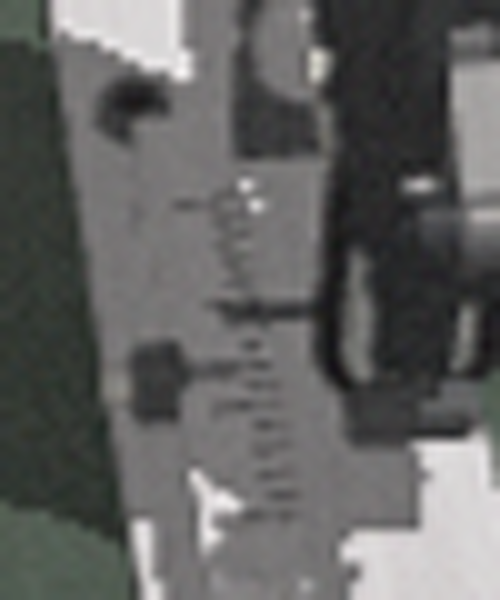

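The pointer bar is at crop (215–310, 308) with its tip at the left. The marker block is at (157,380) and its line runs from (190,372) to (245,367), so there is still some way to go.

```bash
python3 - <<'E'
from h import *
np.set_printoptions(precision=4,suppress=True)
p=manip.camera("side");z=np.array([-.145,.9894,0]);x=np.array([.9894,.145,0])
def at(c,h): 
    u=[310+(c[0]+.5)/10-.5,310+(c[1]+.5)/10-.5];a,d=ray(p,u);return a+d*(h-a[2])/d[2]
for h in(.04,.043,.046):
  for n,c in dict(tip=(218,305),mid=(240,310),root=(305,310),mline=(240,368),mline0=(195,371),gr205=(200,205),gr405=(235,407),gr515=(265,515),t1=(262,385)).items(): X=at(c,h);print(h,n,X,"along",X@z,"x",X@x)
q=proj(p,np.array([[.61,-.09,.043],np.array([.61,-.09,.043])-.01*x,np.array([.61,-.09,.043])-.01*z]));print(q)
E
```

```text
0.04 tip [ 0.6059 -0.0834  0.04  ] along -0.17036976135437018 x 0.587369981101956
0.04 mid [ 0.61   -0.0844  0.04  ] along -0.1719349441475457 x 0.5912612062529652
0.04 root [ 0.622  -0.0838  0.04  ] along -0.17305349399281336 x 0.6032321982368264
0.04 mline [ 0.6101 -0.0981  0.04  ] along -0.18553307041649703 x 0.589398640309431
0.04 mline0 [ 0.6019 -0.0992  0.04  ] along -0.18545861650087014 x 0.5811137656401418
0.04 gr205 [ 0.6022 -0.0592  0.04  ] along -0.14585617885187094 x 0.5872273818563237
0.04 gr405 [ 0.6093 -0.1072  0.04  ] along -0.1944286214838161 x 0.5872642679685567
0.04 gr515 [ 0.6149 -0.1314  0.04  ] along -0.2191448219458132 x 0.5892848268096517
0.04 t1 [ 0.6141 -0.1019  0.04  ] along -0.18983914678643685 x 0.5928551015047908
0.043 tip [ 0.6058 -0.086   0.043 ] along -0.17290381949462288 x 0.586912733267724
0.043 mid [ 0.6099 -0.087   0.043 ] along -0.17446290020310665 x 0.590788787931599
0.043 root [ 0.6218 -0.0863  0.043 ] along -0.17557708922488588 x 0.6027131093238525
0.043 mline [ 0.61   -0.1006  0.043 ] along -0.18800801226917613 x 0.5889334834626869
0.043 mlin
[... 536 characters left out ...]
ng -0.17699085625866745 x 0.5903163696102325
0.046 root [ 0.6217 -0.0889  0.046 ] along -0.1781006844569585 x 0.6021940204108785
0.046 mline [ 0.6099 -0.1031  0.046 ] along -0.1904829541218553 x 0.5884683266159427
0.046 mline0 [ 0.6017 -0.1043  0.046 ] along -0.19040908074429833 x 0.5802480514389483
0.046 gr205 [ 0.602  -0.0645  0.046 ] along -0.151115434412957 x 0.586313998074187
0.046 gr405 [ 0.6091 -0.1122  0.046 ] along -0.1993091440816659 x 0.586350596575054
0.046 gr515 [ 0.6146 -0.1362  0.046 ] along -0.22383262539400364 x 0.5883554005519539
0.046 t1 [ 0.6139 -0.1069  0.046 ] along -0.19475545480617718 x 0.5918978368135783
[[333.6097 341.8336]
 [328.208  342.2277]
 [334.3551 346.0689]]
```

```bash
python3 - <<'E'
import cv2,numpy as np
a=cv2.imread("pics/top0.png")[228:268,358:418];a=cv2.resize(a,None,fx=10,fy=10,interpolation=2)
b=cv2.imread("pics/side0.png")[315:360,318:358];b=cv2.resize(b,None,fx=10,fy=10,interpolation=2)
b=b[:, :200+0] if 0 else b
cv2.imwrite("pics/c1.png",np.vstack([a[:,:],])) 
c=np.zeros((450,1000,3),np.uint8);c[:400,:600]=a;c[:450,600:]=b;cv2.imwrite("pics/c1.png",cv2.resize(c,(800,360),interpolation=cv2.INTER_AREA))
E
```

```text
(no output)
```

View pics/c1.png

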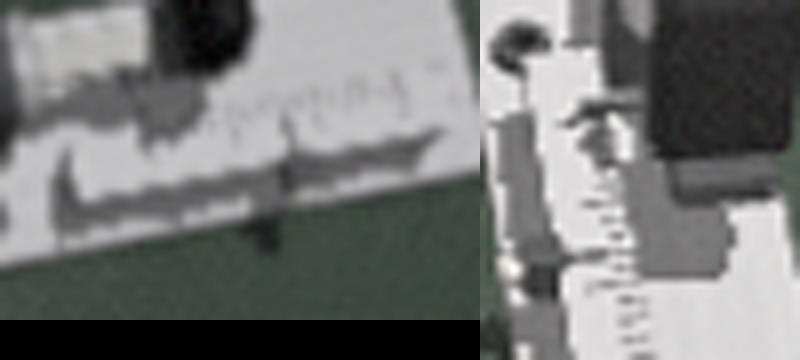

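move_arm:
  increments:
    - {"offset": [0,0,-0.006],"yaw": 0,"jaw": 255}
    - {"offset": [0,0,-0.008],"yaw": 0,"jaw": 255}
    - {"offset": [0,0,-0.01],"yaw": 0,"jaw": 255}
    - {"offset": [0,0,-0.012],"yaw": 0,"jaw": 255}
    - {"offset": [0,0,-0.0125],"yaw": 0,"jaw": 255}
    - {"offset": [0,0,-0.0125],"yaw": 0,"jaw": 255}

```text
clock: 5.88
position: [0.6395, -0.1131, 0.0791]
ee_rot: [-0.703, -0.05, 0.055, 0.707]
ft_force: [-8.0, 12.1, 8.3]
grip_width: 0.154
```

```bash
python3 look.py b2.png
```

```text
5.8833 [ 0.6395 -0.1131  0.0791] [-8.0393 12.1454  8.3084] 0.15429260790876723
moved along -z 0.04079838585573985
pointer [331.7, 346.3] 0.81 [ 0.6066 -0.1007  0.043 ]
pointer [416.7, 290.3] 0.57 [0.7779 0.0547 0.043 ]
mark [333.5, 344.8] 0.48 [ 0.6099 -0.097   0.043 ]
still to go -0.0031597149235721737
```

View pics/b2.png

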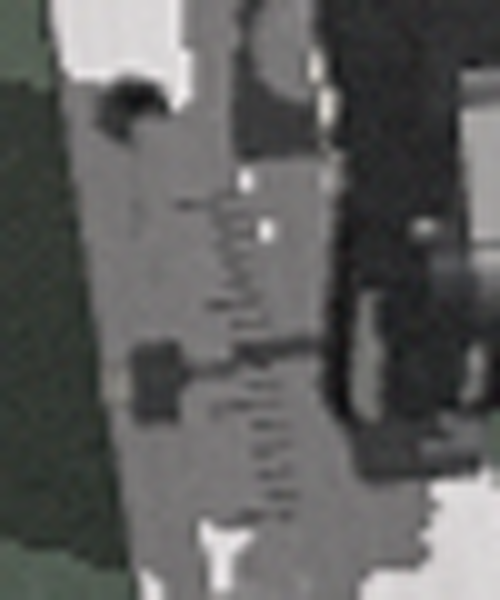

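Here the pointer bar (235–325, rows 352–345) runs almost straight into the marker line (190–245, rows 372–362). The major ticks are at rows 205, 305, 405 and 515, which fits 0, 25, 50 and 75 mm. I still need the line's height to settle the parallax.

```bash
python3 - <<'E'
from h import *
np.set_printoptions(precision=1,suppress=True,linewidth=200)
p=manip.camera("side")
R=np.array(p["R"]);t=np.array(p["t"])
Z=np.array([[dep(p,(u,v))[2]*1000 for u in range(321,344)] for v in range(328,362,1)])
print("cols 321..343")
for v,r in zip(range(328,362),Z): print(v,r)
E
```

```text
cols 321..343
328 [ 3.9 10.2 18.8 37.1 39.3 38.8 37.6 39.8 37.8 39.5 38.2 37.8 39.3 10.8  8.8  9.   7.9 10.2  9.5 10.3  8.3  8.5 49.8]
329 [11.   8.9 17.3 35.1 39.6 40.1 37.  39.3 36.3 39.9 37.  37.9 35.4  8.   7.   9.4  8.7  7.8 10.1  6.2  6.9  9.4 45.9]
330 [ 8.5  7.1 14.8 36.8 36.7 34.6 37.5 37.2 35.6 35.6 38.  36.1 39.2  8.4 11.4  8.2  9.  12.6 11.4  5.8  9.5 10.  97. ]
331 [ 9.4  9.7 11.7 15.3 38.  37.1 38.5 38.1 40.  38.1 36.4 39.6 39.   8.9  8.9  9.3  9.7  7.9  9.8  8.6  7.2  9.6 98.8]
332 [ 9.8 10.8  9.5 15.7 38.2 38.9 39.1 35.1 36.9 35.5 39.3 38.8 37.1 37.3  5.4 12.2  7.4 11.2  7.9  8.3  9.9 11.3 99.9]
333 [10.  10.   8.1 12.8 36.3 38.2 36.4 36.6 36.3 38.8 36.8 36.1 37.  38.4  8.8  8.6  7.3 10.5  6.8 12.2 10.2  9.1 97.5]
334 [ 8.4  9.1 10.8  8.3 39.6 38.6 37.5 37.6 37.2 37.3 35.5 36.7 37.4 37.8  8.9 12.2  9.3  9.1  7.7  7.   6.7  9.2 96.6]
335 [ 9.9  8.9  8.   7.7 37.1 36.7 37.6 36.3 37.  36.6 38.5 38.8 39.8 38.1  9.5  7.6  8.5  9.3  8.2  8.1  8.1  9.5 93.8]
336 [ 9.1  7.9 11.1  9.1 34.2 38.4 36.8 39.8 37.1 36.6 37.9 37.1 35.3 37.6  7.8  8.8  7.9  7.2 11.4  8.1  8.8  8.5 91.
[... 2327 characters left out ...]
 7.2 10.4  8.8 11.3 38.7 39.  38.8 39.4 35.2 36.4 36.6 37.6 40.7 36.1  8.  10.2 10.   9.9 10. ]
357 [ 3.6  7.8  9.7  7.4  9.   8.3  9.2  8.5 38.  38.5 36.7 37.4 36.6 35.3 37.9 36.2 40.2 35.8  5.9 10.6  9.4  9.4 10.2]
358 [ 5.4  9.  10.9  8.3  8.8  8.6  7.3 11.3 38.3 37.  39.8 37.6 37.2 37.8 35.9 38.5 39.5 39.6 10.4  7.3  7.2  9.   7.8]
359 [ 1.8  6.4 10.6  9.7  8.5  9.9  8.9  8.5 37.4 39.5 38.1 38.5 41.8 41.9 37.3 38.8 38.2 38.2  7.5 10.   7.9 10.8 10.4]
360 [ 5.3  5.9  9.9 11.3 10.6  9.7  8.2  7.3 38.9 37.6 38.5 39.5 37.  37.9 36.4 34.1 37.6 39.2 37.7  7.3  7.6  7.4  9. ]
361 [ 3.3  7.   9.6 10.4 10.5  9.   5.8  7.4  5.9 35.6 35.9 37.3 40.4 37.3 36.6 38.8 36.2 39.4 38.7  9.1  9.2  7.1  8.3]
```

The depth map shows the scale surface at 38 mm, with the marker line lying on it. The block top and pointer are at about 43 mm. After correcting for parallax, the marker is at about 40.8 mm by the ticks and the pull is 40.8 mm. I'll relax the preload, open and lift.

move_arm:
  increments:
    - {"offset": [0,0,0],"yaw": 0,"jaw": 255}
    - {"offset": [0,0,0],"yaw": 0,"jaw": 255}
    - {"offset": [0,0,0],"yaw": 0,"jaw": 255}
    - {"offset": [0,0,0],"yaw": 0,"jaw": 120}
    - {"offset": [0,0,0],"yaw": 0,"jaw": 110}
    - {"offset": [0,0,0],"yaw": 0,"jaw": 110}

```text
clock: 6.58
position: [0.6394, -0.1133, 0.0789]
ee_rot: [-0.703, -0.049, 0.055, 0.707]
ft_force: [0.1, -0.6, 0.5]
grip_width: 0.563
```

```bash
python3 look.py b3.png; python3 - <<'E'
from h import *
p=manip.camera("side");np.set_printoptions(precision=1,suppress=True,linewidth=200)
for v in range(341,349): print(v,np.array([dep(p,(u,v))[2]*1000 for u in range(323,344)]))
o=manip.get_obs();print(np.round(Ro.from_quat(o["ee_rot"]).as_matrix(),4))
E
```

```text
6.5833 [ 0.6394 -0.1133  0.0789] [ 0.148  -0.5853  0.4649] 0.5634924203270889
moved along -z 0.041057643204114744
pointer [333.1, 346.6] 0.75 [ 0.6092 -0.1013  0.043 ]
pointer [331.9, 344.0] 0.5 [ 0.6069 -0.0953  0.043 ]
mark [334.2, 343.9] 0.59 [ 0.6111 -0.0948  0.043 ]
still to go -0.006069933014683806
341 [11.7  7.6  6.9 36.7 38.8 37.5 36.8 37.5 39.7 39.  37.1 37.7 37.3 12.2  9.9  7.6  9.5  9.1  8.8 74.4 77.5]
342 [11.5  7.   9.3 35.9 37.4 37.3 39.5 37.8 35.9 37.6 36.4 36.1 37.2 12.   9.9  9.5 10.5  9.8  6.3 70.7 77.2]
343 [ 8.4  9.8 10.2 10.6 37.8 39.7 38.  36.7 37.7 38.  39.7 37.4 39.4 38.2  6.2 11.3 10.5 45.2 42.3 71.1 75.1]
344 [42.3 42.9 44.6 43.6 41.7 36.5 37.1 37.1 38.  39.7 46.  45.7 45.5 44.7 42.  44.  42.5 45.3 45.2 63.9 74.6]
345 [ 43.7  43.8  44.9  43.   44.4  35.4  39.7  37.9  37.   40.3  42.7  42.8  44.5 809.5  41.5  40.2   8.1   8.   10.4  62.9  69.9]
346 [41.8 44.1 44.5 42.6 43.9 36.3 36.2 40.3 40.1 40.  35.  36.8 38.5 39.3  8.1  9.  10.5 11.4  8.5 64.  67.1]
347 [41.6 41.9 40.7 44.9 42.7 42.  41.3 39.1 41.3 39.7 38.1 36.6 38.1 36.2  7.9  9.4  8.   7.5  8.1 60.6 68.7]
348 [39.3 40.4 42.3 41.2 39.  38.1 38.4 38.2 38.5 38.  40.4 38.7 37.4 42.4 10.   7.5 10.4  9.6  9.8 55.9 62.5]
[[ 1.  -0.  -0.1]
 [ 0.1  0.   1. ]
 [-0.  -1.   0. ]]
```

move_arm:
  increments:
    - {"offset": [0,-0.03,0],"yaw": 0,"jaw": 110}
    - {"offset": [0,-0.07,0],"yaw": 0,"jaw": 110}
    - {"offset": [0,-0.11,0.0],"yaw": 0,"jaw": 100}
    - {"offset": [0.009,-0.121,0.04],"yaw": 0,"jaw": 80}
    - {"offset": [0.018,-0.121,0.08],"yaw": 0,"jaw": 70}
    - {"offset": [0.027,-0.121,0.12],"yaw": 0,"jaw": 70}
    - {"offset": [0.036,-0.121,0.16],"yaw": 0,"jaw": 70}
    - {"offset": [0.045,-0.121,0.2],"yaw": 0,"jaw": 70}
    - {"offset": [0.048,-0.121,0.218],"yaw": 0,"jaw": 70}
    - {"offset": [0.048,-0.121,0.218],"yaw": 0,"jaw": 70}

```text
clock: 7.62
position: [0.6552, 0.1164, 0.2005]
ee_rot: [-0.702, -0.052, 0.058, 0.708]
ft_force: [-0.9, 0.4, 0.1]
grip_width: 0.727
```

```bash
python3 - <<'E'
from h import *
np.set_printoptions(precision=4,suppress=True)
o=manip.get_obs();print(o["clock"],o["position"],o["grip_width"]);print(Ro.from_quat(o["ee_rot"]).as_matrix())
q=manip.camera("top");p=manip.camera("side")
for n in("pointer","mark"): 
    for c in manip.spot_point(q,n)[:1]: print(n,c["centre"],c["confidence"])
    for c in manip.spot_point(p,n)[:1]: print(n,c["centre"],c["confidence"])
for c in manip.spot_point(p,"bolt")[:1]: print("bolt",c["centre"],c["confidence"],proj(p,[[.6557,.1105,.1]]))
b=cv2.resize(q["pixels"][225:268,360:420,::-1],None,fx=8,fy=8,interpolation=2)
a=cv2.resize(p["pixels"][225:285,320:360,::-1],None,fx=7,fy=7,interpolation=2)
c=np.zeros((420,770,3),np.uint8);c[:344,:480]=b;c[:420,490:]=a;cv2.imwrite("pics/d1.png",c)
E
```

```text
7.6167 [0.6552 0.1164 0.2005] 0.7269226365528486
[[ 0.9878 -0.0089 -0.1556]
 [ 0.1557  0.0081  0.9878]
 [-0.0075 -0.9999  0.0093]]
pointer [390.9, 240.4] 0.94
pointer [331.8, 345.7] 0.97
mark [391.7, 244.7] 0.56
mark [329.8, 269.7] 0.7
bolt [360.7, 250.4] 0.76 [[357.9501 248.9936]]
```

View pics/d1.png

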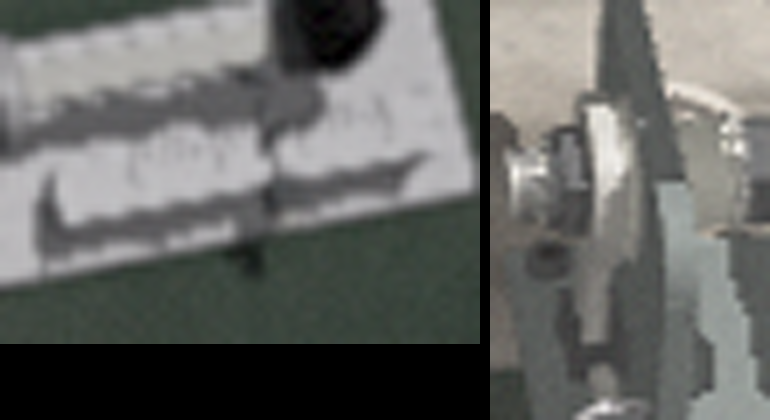

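Top panel: the pointer (col 265, rows 110–150) meets the marker line (col 272, row 190) along the bracket's x direction, to within about 1 mm. Going down toward the bolt head.

move_arm:
  increments:
    - {"offset": [0,0.02,-0.003],"yaw": 0,"jaw": 70}
    - {"offset": [0,0.038,-0.003],"yaw": 0,"jaw": 70}
    - {"offset": [0,0.045,-0.003],"yaw": 0,"jaw": 70}
    - {"offset": [0,0.045,-0.003],"yaw": 0,"jaw": 70}
    - {"offset": [0,0.045,-0.003],"yaw": 0,"jaw": 70}

```text
clock: 8.38
position: [0.6561, 0.104, 0.1565]
ee_rot: [-0.703, -0.049, 0.054, 0.707]
ft_force: [1.7, 0.3, 0.9]
grip_width: 0.725
```

```bash
cat > legs.py <<'E'
from h import *
import sys
np.set_printoptions(precision=4,suppress=True)
o=manip.get_obs();R=Ro.from_quat(o["ee_rot"]).as_matrix();T=np.array(o["position"]);print(o["clock"],T,o["ft_force"],o["grip_width"],o["joint_velocities"]);print(R)
p=manip.camera("side")
b=np.radians(8.5);B=np.array([.6557,.1105,0]);X=np.array([np.cos(b),np.sin(b),0]);Y=np.array([-np.sin(b),np.cos(b),0])
print("TCP in bracket x,y",(T-B)@X,(T-B)@Y,"tool z az",np.degrees(np.arctan2(R[1,2],R[0,2])))
s=manip.spot_point(p,"bolt");[print(c["centre"],c["confidence"]) for c in s[:2]]
cv2.imwrite("pics/"+sys.argv[1],cv2.resize(p["pixels"][205:305,300:420,::-1],None,fx=6,fy=6,interpolation=2))
E
python3 legs.py e1.png
```

```text
8.3833 [0.6561 0.104  0.1565] [1.6688 0.3211 0.9491] 0.725153594886549 [-0.0044 -0.0142  0.0031 -0.0206  0.0018  0.0019 -0.0019]
[[ 0.9895 -0.008  -0.1444]
 [ 0.1444  0.0047  0.9895]
 [-0.0072 -1.      0.0058]]
TCP in bracket x,y -0.0005411190709727419 -0.006520018506105492 tool z az 98.30146471176671
[360.0, 251.7] 0.58
```

View pics/e1.png

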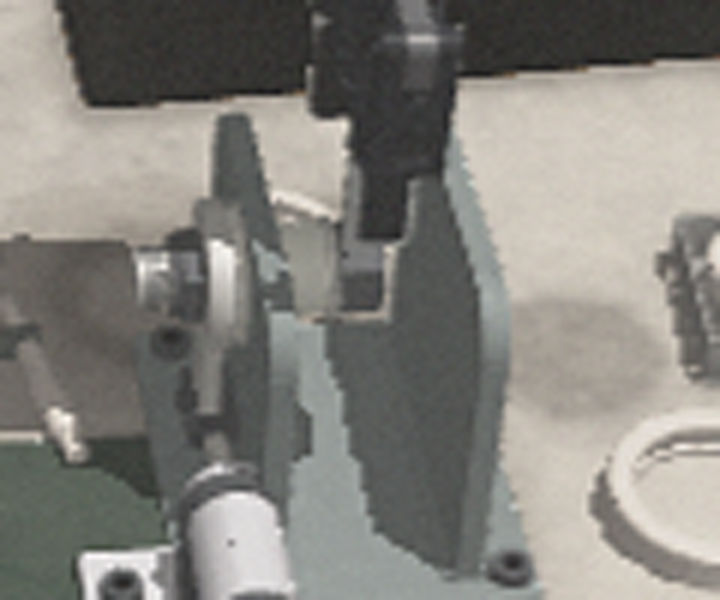

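Side view: the bolt head shows at crop (340–388, 240–315), with the fingertip just above it at (385,215). I'll check the x alignment with the depth.

```bash
python3 - <<'E'
from h import *
np.set_printoptions(precision=0,suppress=True,linewidth=220)
p=manip.camera("side")
b=np.radians(8.4);B=np.array([.6557,.1105,0]);X=np.array([np.cos(b),np.sin(b),0]);Y=np.array([-np.sin(b),np.cos(b),0])
for v in range(236,262,2):
    D=[dep(p,(u,v)) for u in range(348,372)]
    print(v,"x",np.array([(d-B)@X*1000 for d in D]));print("    y",np.array([(d-B)@Y*1000 for d in D]));print("    z",np.array([d[2]*1000 for d in D]))
E
```

```text
236 x [ 12.  14.  16.  20.  22.  25.  26.  29.  31.  33. -12. -10.  -9.  -8.  -6.  -5.  -2.  -0.   2.   3.   5.   9.  31.  30.]
    y [168. 167. 166. 173. 168. 169. 165. 168. 167. 165. -41. -42. -44. -51. -48. -52. -49. -49. -50. -51. -52. -44.  34.  22.]
    z [ -0.   1.   1.  -5.  -1.  -2.   1.  -1.  -1.   1. 168. 168. 170. 175. 173. 175. 173. 173. 173. 175. 175. 168. 105. 114.]
238 x [  8.  10.  12.  16.  20.  23.  25.  28.  30. -13. -11. -10.  -9.  -8.  -6.  -4.  -2.  -0.   1.   4.   7.  30.  31.  32.]
    y [148. 144. 145. 149. 160. 159. 156. 160. 158. -39. -40. -42. -46. -51. -49. -50. -48. -51. -53. -51. -44.  37.  32.  28.]
    z [ 10.  13.  12.   9.  -0.   0.   2.  -1.   0. 161. 162. 163. 167. 170. 169. 170. 168. 169. 171. 170. 163.  97. 101. 105.]
240 x [  8.  11.  12.  14.  16.  19.  21.  27.  29. -12. -12.  -9.  -9.  -8.  -5.  -3.  -1.   1.   2.   4.   8.  31.  31.  31.]
    y [147. 146. 140. 141. 136. 139. 137. 154. 151. -37. -43. -41. -48. -51. -50. -49. -49. -49. -51. -50. -44.  36.  30.  22.]
    z [  5.   6.  10.   9.  13.  11.  12.  -2.   0. 154. 159. 157. 163. 166.
[... 3191 characters left out ...]
 24.  27.  29.  30.  33.  31.  32.  31.  30.  31.  31.  30.]
    y [-54.  83.  87.  89.  90.  89. -12.  87.  85.  89.  90.  74.  76.  75.  73.  72.  72.  56.  50.  39.  28.  20.  12.   2.]
    z [124.   4.   0.  -2.  -3.  -2.  87.  -0.   1.  -3.  -3.  10.   8.   9.  10.  11.  11.  25.  30.  40.  49.  56.  63.  71.]
260 x [-31. -30.   0.   3.   5.   7.   9.  12.  15.  16.  18.  20.  23.  24.  28.  28.  31.  31.  31.  31.  31.  31.  31.  31.]
    y [-59. -60.  69.  70.  69.  70.  68.  69.  73.  69.  67.  67.  67.  63.  68.  62.  64.  54.  44.  37.  29.  21.  12.   3.]
    z [124. 125.  10.   9.  10.   9.  10.   9.   6.   9.  10.  10.  10.  13.   9.  14.  12.  21.  30.  36.  43.  50.  58.  65.]
```

The head is centred at bracket (0, +0.5) mm at z ≈ 100, and the TCP is at (-0.5, -6.5) mm. Shifting and going down.

move_arm:
  increments:
    - {"offset": [0.001,0.005,0.006],"yaw": 0,"jaw": 70}
    - {"offset": [0.001,0.018,0.007],"yaw": 0,"jaw": 70}
    - {"offset": [0.001,0.032,0.007],"yaw": 0,"jaw": 70}
    - {"offset": [0.001,0.045,0.007],"yaw": 0,"jaw": 70}
    - {"offset": [0.001,0.054,0.007],"yaw": 0,"jaw": 70}
    - {"offset": [0.001,0.058,0.007],"yaw": 0,"jaw": 70}
    - {"offset": [0.001,0.058,0.007],"yaw": 0,"jaw": 70}
    - {"offset": [0.001,0.058,0.007],"yaw": 0,"jaw": 70}

```text
clock: 9.2
position: [0.6564, 0.1115, 0.0994]
ee_rot: [-0.703, -0.049, 0.053, 0.707]
ft_force: [-0.5, -0.7, 0.2]
grip_width: 0.728
```

```bash
python3 legs.py e2.png
```

```text
9.2 [0.6564 0.1115 0.0994] [-0.5308 -0.7219  0.1937] 0.7284534883083477 [-0.0028 -0.0138  0.004  -0.0111  0.0016  0.0034 -0.0008]
[[ 0.9895 -0.0061 -0.1445]
 [ 0.1446  0.005   0.9895]
 [-0.0054 -1.      0.0058]]
TCP in bracket x,y 0.0008526137484553704 0.0008913306106761526 tool z az 98.31069178119678
[357.9, 247.7] 0.6
```

Well placed and free of contact. Closing.

move_arm:
  increments:
    - {"offset": [0,0.001,0],"yaw": 0,"jaw": 120}
    - {"offset": [0,0.001,0],"yaw": 0,"jaw": 160}
    - {"offset": [0,0.001,0],"yaw": 0,"jaw": 200}
    - {"offset": [0,0.001,0],"yaw": 0,"jaw": 255}
    - {"offset": [0,0.001,0],"yaw": 0,"jaw": 255}
    - {"offset": [0,0.001,0],"yaw": 0,"jaw": 255}
    - {"offset": [0,0.001,0],"yaw": 0,"jaw": 255}
    - {"offset": [0,0.001,0],"yaw": 0,"jaw": 255}
    - {"offset": [0,0.001,0],"yaw": 0,"jaw": 255}
    - {"offset": [0,0.001,0],"yaw": 0,"jaw": 255}
  squeeze: 120

```text
clock: 10.13
position: [0.6573, 0.1108, 0.1007]
ee_rot: [-0.703, -0.05, 0.052, 0.707]
ft_force: [-2.8, -2.4, 7.5]
grip_width: 0.36
```

```bash
python3 legs.py e3.png
```

```text
10.1333 [0.6573 0.1108 0.1007] [-2.8166 -2.4265  7.4856] 0.3595169220691321 [ 0.0003  0.0012  0.0003 -0.0009  0.0006  0.0004  0.0001]
[[ 0.9896 -0.0035 -0.1441]
 [ 0.1441  0.005   0.9896]
 [-0.0027 -1.      0.0054]]
TCP in bracket x,y 0.0016622844572067314 7.723039359259477e-05 tool z az 98.28439093639
```

The opening is 30.6 mm, so the jaws are across the flats. I'll hold while the head comes square.

move_arm:
  increments:
    - {"offset": [0,0,0],"yaw": 0,"jaw": 255}
    - {"offset": [0,0,0],"yaw": 0,"jaw": 255}
    - {"offset": [0,0,0],"yaw": 0,"jaw": 255}
    - {"offset": [0,0,0],"yaw": 0,"jaw": 255}
    - {"offset": [0,0,0],"yaw": 0,"jaw": 255}
    - {"offset": [0,0,0],"yaw": 0,"jaw": 255}
    - {"offset": [0,0,0],"yaw": 0,"jaw": 255}
    - {"offset": [0,0,0],"yaw": 0,"jaw": 255}
    - {"offset": [0,0,0],"yaw": 0,"jaw": 255}
    - {"offset": [0,0,0],"yaw": 0,"jaw": 255}

```text
clock: 11.07
position: [0.6573, 0.1108, 0.1008]
ee_rot: [-0.703, -0.05, 0.052, 0.707]
ft_force: [-2.5, 0.3, 3.2]
grip_width: 0.351
```

move_arm:
  increments:
    - {"offset": [0,0,0],"yaw": 0,"jaw": 255}
    - {"offset": [0,0,0],"yaw": 0,"jaw": 255}
    - {"offset": [0,0,0],"yaw": 0,"jaw": 255}
    - {"offset": [0,0,0],"yaw": 0,"jaw": 255}
    - {"offset": [0,0,0],"yaw": 0,"jaw": 255}
    - {"offset": [0,0,0],"yaw": 0,"jaw": 255}
    - {"offset": [0,0,0],"yaw": 0,"jaw": 255}
    - {"offset": [0,0,0],"yaw": 0,"jaw": 255}
    - {"offset": [0,0,0],"yaw": 0,"jaw": 255}
    - {"offset": [0,0,0],"yaw": 0,"jaw": 255}

```text
clock: 11.9
position: [0.6573, 0.1108, 0.1008]
ee_rot: [-0.703, -0.05, 0.052, 0.707]
ft_force: [-1.7, -0.1, 2.9]
grip_width: 0.357
```

move_arm:
  increments:
    - {"offset": [0,0,0],"yaw": 0,"jaw": 255}
    - {"offset": [0,0,0],"yaw": 0,"jaw": 255}
    - {"offset": [0,0,0],"yaw": 0,"jaw": 255}
    - {"offset": [0,0,0],"yaw": 0,"jaw": 255}
    - {"offset": [0,0,0],"yaw": 0,"jaw": 255}
    - {"offset": [0,0,0],"yaw": 0,"jaw": 255}
    - {"offset": [0,0,0],"yaw": 0,"jaw": 255}
    - {"offset": [0,0,0],"yaw": 0,"jaw": 255}
    - {"offset": [0,0,0],"yaw": 0,"jaw": 255}
    - {"offset": [0,0,0],"yaw": 0,"jaw": 255}

```text
clock: 12.73
position: [0.6573, 0.1108, 0.1008]
ee_rot: [-0.703, -0.05, 0.052, 0.707]
ft_force: [-2.0, 0.3, 2.3]
grip_width: 0.359
```

```bash
python3 legs.py e4.png; python3 - <<'E'
from h import *
a=cv2.imread("pics/e4.png")[60:480,120:560]
p=manip.camera("side");q=manip.camera("top")
t1=manip.spot_point(p,"lever_tip")[:1]
b=cv2.resize(p["pixels"][325:365,315:355,::-1],None,fx=9,fy=9,interpolation=2)
a=cv2.resize(a,(440,420));c=np.zeros((420,800,3),np.uint8);c[:,:440]=a;c[:360,440:]=b;cv2.imwrite("pics/f1.png",c)
print(t1)
for v in range(341,350): print(v,np.round([dep(p,(u,v))[2]*1000 for u in range(323,344)]).astype(int))
E
```

```text
12.7333 [0.6573 0.1108 0.1008] [-2.0348  0.293   2.2726] 0.3593735360946328 [ 0.0005 -0.0002 -0.0007 -0.0001 -0.0011 -0.001   0.0003]
[[ 0.9896 -0.0035 -0.1441]
 [ 0.1441  0.005   0.9896]
 [-0.0027 -1.      0.0054]]
TCP in bracket x,y 0.0016552215793683054 7.591459121632448e-05 tool z az 98.2836584936543
[{'centre': [333.2, 269.6], 'confidence': 0.71}]
341 [ 9  9  9 36 36 37 38 38 37 38 39 36 40  9 10  9  8 10 11 75 77]
342 [  8  11  12  38  38  39  37 809  36  41  38  38  38   9   6  10   8   9
   8  73  77]
343 [ 8  6 11  9 38 37 36 38 38 41 37 37 38 37  8 11  7 45 44 71 75]
344 [42 44 43 42 42 39 37 39 39 37 46 44 45 44 46 44 46 42 45 69 72]
345 [41 43 42 44 42 38 40 38 38 39 42 40 39 44 43 43  8 10 11 68 70]
346 [43 45 44 44 42 37 39 39 40 40 40 39 36 38  8  9  8  9  7 64 66]
347 [42 41 41 41 45 40 41 38 38 41 35 37 35 38 11  8  9 11 10 62 66]
348 [42 42 40 41 41 38 36 37 36 37 39 39 43 41 11 10  9  7 12 60 60]
349 [37 38 41 39 39 35 39 41 38 40 38 38 37 37 36  7  8  8  9 56 56]
```

View pics/f1.png

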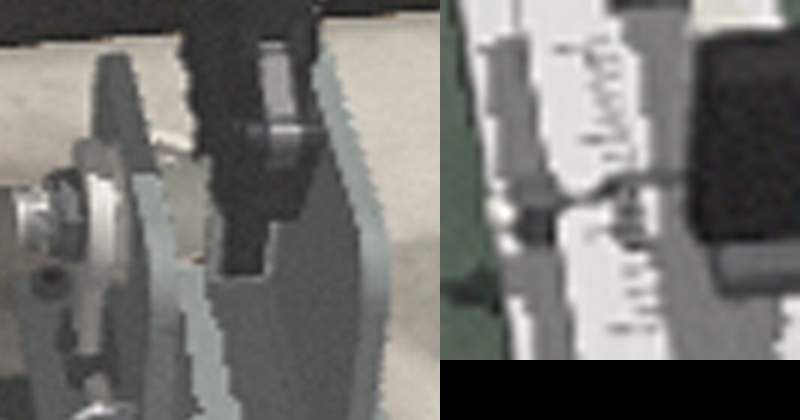

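The jaws hold the head between the legs. In the right panel the pointer tip (610,187) lies about 15 px above the marker line (610,202), which is just the 5 mm height parallax. I'll hold a little longer, then hand in.

move_arm:
  increments:
    - {"offset": [0,0,0],"yaw": 0,"jaw": 255}
    - {"offset": [0,0,0],"yaw": 0,"jaw": 255}
    - {"offset": [0,0,0],"yaw": 0,"jaw": 255}
    - {"offset": [0,0,0],"yaw": 0,"jaw": 255}
    - {"offset": [0,0,0],"yaw": 0,"jaw": 255}
    - {"offset": [0,0,0],"yaw": 0,"jaw": 255}
    - {"offset": [0,0,0],"yaw": 0,"jaw": 255}
    - {"offset": [0,0,0],"yaw": 0,"jaw": 255}
    - {"offset": [0,0,0],"yaw": 0,"jaw": 255}
    - {"offset": [0,0,0],"yaw": 0,"jaw": 255}

```text
clock: 13.82
position: [0.6573, 0.1108, 0.1008]
ee_rot: [-0.703, -0.05, 0.052, 0.707]
ft_force: [-1.6, -0.3, 2.9]
grip_width: 0.358
```

```bash
python3 -c "
from workcell import manip
o=manip.get_obs();print(o['clock'],o['grip_width'],o['ft_force'],o['torque']);print(manip.hand_in())"
```

```text
13.8167 0.35758642153387293 [-1.607294   -0.27541584  2.93432476] [-0.30574429  0.33316834 -0.02634758]
the job is handed in; nothing more can be done
None
```

I pulled the gauge's slide out by its lug to about 41 mm, relaxed the pull and let go. I then reached down between the bracket's legs, gripped the bolt head across its flats at 120 N, and handed in at 13.8 s while holding it.

**Pointer:** It stayed where I released it. The side view (ticks, depth and parallax worked out) and the top view both put it at the set marker to within about 1 mm. The trained network's own pointer and mark readings scattered by 3–6 mm, and some of its mark reports were plainly wrong, so I did not rely on them.

**Bolt:** The opening was steady at about 30.5 mm, which fits the 30 mm across the flats. The arm's pose did not change for over 3 s, and the force on the wrist was about 3 N. I did not measure the bolt's angle directly; that it has stopped is judged from the steady grip.

**Other things:** I did not contact the marker, tools or rings, and the forces gave no sign of it. I did not re-measure where they lie at the end.

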